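# Load the vibrating table and hold its recessed run button

## Robot

A 6-joint arm with a two-finger parallel gripper is mounted at the origin on the work surface. World frame = base frame: x ahead of the robot, y to its left, z up, the work surface at z = 0. Lengths are in m, angles in rad, forces in N, time in s.
With the tool pointing down it reaches from about 0.35 to 0.775 m from the base axis. Payload 7.3 kg.
Tool frame: the origin (TCP) lies midway between the tips of the shut fingers; the grasp point (between the pads) lies 19 mm behind it; z points along the fingers, y is the line along which they close (so a half turn about z gives the same grasp; the last joint's range is limited). The gripper opens to 92 mm and grips with 3 to 60 N. Pads are 19 mm wide; open, the fingers measure 130 mm over their backs; the gripper's body (75 mm by 190 mm) begins 47 mm behind the grasp point.
Start: joints at [-1.45, 0.342, 1.524, -0, 1.275, -0.146], TCP at [0.138, -0.506, 0.227] pointing down, gripper open.
Joint ranges: [-2.53, 2.53], [-0.77, 2.02], [0.04, 2.7], [-1, 4.14], [0.28, 2.66], [-3.11, 3.11]. Speed limits (rad/s): [2.57, 2.57, 3.14, 3.14, 3.14, 3.14].

## Interface

Orientations are given as [roll, pitch, yaw] about the fixed x, y, z axes, in that order (R = Rz(yaw) Ry(pitch) Rx(roll)).
In Python, from cell import monitor, vision, workorder gives the robot as it stands.
- The arm moves only by the tool move_arm, never from a script. Its argument "rows" is a list of rows, each a list of 5 numbers: the shift along the world's x, y, z in mm, then the turn about the world's z in rad, then the closure, from -1 (fully open) to 1 (shut). A call has 1 to 12 rows; each row shifts and turns the commanded pose from where the row before left it; what a row does not reach is not made up. A row lasts 1/10 s, in which the tool goes at most 50 mm and 8.59 degrees, less where a joint would pass 70% of its speed; a pose out of reach is approached as far as the arm can. A call is refused whole if a number of a shift passes 50 or a number of a turn 0.15, either way. A call with a gripper value outside its range is refused whole. The fingers move at their own pace and stop on an object; "newtons" is the grip in N (left out, the last holds). Time passes only in rows, so rows that do not move let the fingers close. It gives the time, the measured TCP pose, the force, the opening and the grip force at its end, in the units of the state.
- monitor.observe(): the state, without advancing time (a new reading comes with each control period).
- vision.read_camera(name): name is "scene" or "top" or "wrist"; returns the picture (480x640x3 uint8, red, green, blue); there is no depth.
- vision.get_calibration(name): a dict with "K" (3x3 intrinsics, pixels), "T" (4x4, takes a point from camera to world coordinates); the wrist camera has in their place "mount" (4x4, takes a point from camera to tool coordinates, whose origin is the TCP and whose axes are the flange's). Camera axes: x right, y up, looking along -z (the intrinsics and any distortion apply to the point x, -y, -z); pixel columns grow to the right and rows downward; lengths in m; the calibration is good to about 2 mm. A picture is of the moment at which its call begins: read the wrist's pose just before it. get_calibration takes no time and is no camera call.
- workorder.hand_in(): hands the job in; it is judged then, once.
The state is a dict: "time": time; "qpos": joint angles; "qvel": joint speeds; "joint_efforts": joint torques, N m; "tool_pos": TCP position; "tool_rot": TCP orientation; "contact_force": force on the tool from outside, world axes, zero at the start; "torque": the same for the moment, N m; "opening": finger opening in m; "grip_force": force on a finger pad.
Only numpy, scipy, OpenCV 4.12 (cv2) and the standard library are available. Lean on these libraries where they do the work, as an engineer would, in place of code of your own. Each camera call takes 0.05 s, during which the arm holds its last target. There are 200 camera calls.

## Task

Stand the two loose jars on the vibrating table, one on each side of the jar already there, so that all three stand in a straight row against the back rail with no more than a finger's width between neighbours. Then take the stylus out of the tool block, reach it through the hole in the control box and push the recessed run button right down. Finish holding it down like that, with the stylus still in the gripper, and leave everything else where it is.

Things in the scene. Friction and masses are not known exactly. Their poses are not given: they have to be found in the camera images.
- vib_table: Fixed vibrating table: grey base with a flat steel deck 110 (own x) by 220 mm (own y), deck top 45 mm above the work surface. A steel back rail, 8 mm thick, runs along the whole far (+x) edge, 15 mm above the deck; its inner face is at own x = +47 mm. No other rails. Origin: centre of the underside, on the work surface; z up.
- jar_a: Closed round jar, white with a grey lid of the same diameter: 48 mm diameter, 66 mm tall, about 0.18 kg. This one already stands on the deck against the rail. Origin: centre of its underside; z up along the jar.
- jar_b: Loose jar like jar_a (48 mm diameter, 66 mm tall, straight sides), standing on the work surface in front of the vibrating table, to the right. Origin: centre of its underside.
- jar_c: Loose jar like jar_a (48 mm diameter, 66 mm tall, straight sides), standing on the work surface in front of the vibrating table, to the left. Origin: centre of its underside.
- control_box: Fixed grey control box of the vibrating table, 120 (own x) by 110 (own y) by 90 mm high, with a square aluminium plate (46 mm, 6 mm thick) on top, pierced by a round hole. Low dial (8 mm) and gauge on the top beyond the plate. Origin: centre of the underside; z up.
- hole_mouth (a point): Centre of the hole's mouth, level with the top of the aluminium plate, 96 mm above the work surface. The hole is straight down, 17 mm in diameter; at rest the run button's flat top (15 mm diameter) lies 36 mm below the mouth. z up.
- run_button (a joint): Travel of the recessed run button in m: 0 at rest, 0.006 right down on its stop. Straight down; spring of 0.83 N per mm (about 5 N right down); it springs back when let go.
- tool_block: Fixed wooden tool block 60 (own x) by 140 (own y) by 80 mm high with two upright 14 mm holes at own y = -40 and +40 mm, each holding one tool: in one the stylus, in the other the burnisher (either way round). Origin: centre of the underside; z up.
- stylus: Stylus: square wooden handle 18 by 18 mm, 60 mm long, above a straight round steel rod 8 mm in diameter, 75 mm long; 60 g. It stands upright in the tool block, rod in the hole, the handle's foot on the block's top (80 mm high), its faces square to the block. Origin: on the axis at the handle's foot; z up the handle, away from the tip; x, y square to its faces.
- stylus_tip (a point): Centre of the stylus's flat lower tip, 75 mm below the stylus's origin along its axis.
- burnisher: Not needed: burnisher with a round mushroom-shaped wooden knob (38 mm wide, 42 mm tall) standing in the other hole of the tool block; its steel rod is only 30 mm long. Origin: on the axis at the knob's foot, on the block's top.
- bottle: Not needed: clear water bottle with a green cap, 62 mm diameter, 160 mm tall. Origin: centre of its underside.
- flower: Not needed: ceramic flower ornament about 85 mm across, 35 mm tall. Origin: centre of its underside.
- nippers: Not needed: tile nippers lying flat, about 170 mm long (own x), 60 mm wide, 18 mm tall. Origin: near the middle, on the work surface.
Things that resemble listed ones, but are neither listed nor needed, are in the scene too. Leave any pink or purple look-alike of the jar_c alone.

How it is judged:
On the way, in this order (a step that is already met when the one before it is completed fails the run):
1. the three jars stand released in a row against the back rail, the loose ones on either side of the first (x of each of jar_a, jar_b, jar_c in the frame of vib_table above 0.01 m and z of jar_a in the frame of vib_table between 0.041 and 0.05 m and angle between each of jar_a, jar_b, jar_c's own z axis and vertical below 0.1 rad and linear speed of each of jar_a, jar_b, jar_c below 0.02 m/s and contact force between the fingers and jar_a below 0.2 N and z of jar_b in the frame of vib_table between 0.041 and 0.05 m and contact force between the fingers and jar_b below 0.2 N and z of jar_c in the frame of vib_table between 0.041 and 0.05 m and contact force between the fingers and jar_c below 0.2 N and distance between jar_a and jar_b below 0.068 m and distance between jar_a and jar_c below 0.068 m and distance between jar_b and jar_c above 0.09 m), for 0.2 s.
2. the stylus, gripped, reaches through the hole and holds the run button down (value of joint run_button above 0.0042 m and contact force between stylus and control_box above 2 N and contact force between the fingers and stylus above 2 N and z of stylus_tip in the frame of hole_mouth below -0.037 m and horizontal distance between stylus_tip and hole_mouth below 0.009 m and contact force between each of the arm, the fingers and control_box below 0.5 N), for 0.3 s.
At the end, for the whole second after the job is handed in: All three jars upright on the deck within 13 mm of the back rail, the first in the middle, at most 20 mm between neighbours, not touched; the button at least 4.2 of 6 mm down, pushed by the stylus in the hole with over 2 N; the stylus gripped; the robot itself not touching the box (all of step 1 and all of step 2); the arm keeps its last pose, push and grip.
It fails at once if the bottle is moved more than 30 mm (distance of bottle from where it was at the start of the episode above 0.03 m).
It fails at once if the ceramic flower is moved more than 30 mm (distance of flower from where it was at the start of the episode above 0.03 m).
It fails at once if the pair of tile nippers is moved more than 30 mm (distance of nippers from where it was at the start of the episode above 0.03 m).
It fails at once if the burnisher is moved more than 30 mm (distance of burnisher from where it was at the start of the episode above 0.03 m).
It also fails if it takes over 67 s, if anything falls off the work surface, if the arm or the gripper's body presses on something with over 40 N, if the wrist force passes 120 N, or if a joint passes its speed limit or range.

## Working session

There is one attempt and no reset: what is moved stays moved. The work goes in short steps, Python scripts to look and compute and a tool call to move; the robot and the scene stay as the last step left them, time stands still between calls to the robot, and variables do not carry over. Pictures are saved under pics/ and viewed, at most 10 in all, crops included, and the job is handed in when it is done.

Besides the shell and the picture viewer there is one more tool, called after "Emit:" in YAML: its name, and indented under it one key for each argument. move_arm: Moves the arm, as the interface text tells. Its arguments: {"type":"object","properties":{"rows":{"type":"array","items":{"type":"array","items":{"type":"number"}}},"newtons":{"type":"number"}},"required":["rows"]}

```bash
mkdir -p pics; ls; cat > h.py <<'E'
import numpy as np, cv2
from cell import monitor, vision, workorder
def ray(name,u,v,st=None):
    c=vision.get_calibration(name); K=np.array(c["K"])
    d=c.get("dist"); 
    p=np.linalg.inv(K)@[u,v,1]
    p=np.array([p[0],-p[1],-p[2]])
    T=np.array(c["T"]); return T[:3,3],T[:3,:3]@p
def onz(name,u,v,z):
    o,d=ray(name,u,v); return o+d*(z-o[2])/d[2]
def proj(name,P):
    c=vision.get_calibration(name);K=np.array(c["K"]);T=np.linalg.inv(np.array(c["T"]))
    p=T[:3,:3]@np.array(P)+T[:3,3]; p=K@[p[0],-p[1],-p[2]]; return p[:2]/p[2]
E
python3 - <<'E'
from h import *
for n in ("scene","top"):
    im=vision.read_camera(n); cv2.imwrite(f"pics/{n}0.png",im[:,:,::-1])
    print(n,vision.get_calibration(n))
print(vision.get_calibration("wrist"))
print(monitor.observe())
E
```

```text
pics
scene {'K': array([[479.85808496,   0.        , 335.65700132],
       [  0.        , 479.85808496, 245.9372277 ],
       [  0.        ,   0.        ,   1.        ]]), 'T': array([[-0.36315516, -0.7098846 ,  0.6034751 ,  1.19434336],
       [ 0.93158478, -0.26526263,  0.24856694,  0.25314302],
       [-0.01637445,  0.65245659,  0.75764918,  0.86089803],
       [ 0.        ,  0.        ,  0.        ,  1.        ]])}
top {'K': array([[501.56185623,   0.        , 318.30918256],
       [  0.        , 501.56185623, 229.39241005],
       [  0.        ,   0.        ,   1.        ]]), 'T': array([[-0.02669053,  0.98342682, -0.17933018,  0.38898288],
       [-0.99958978, -0.02439207,  0.0150101 ,  0.02884978],
       [ 0.0103871 ,  0.17965725,  0.98367443,  1.11453273],
       [ 0.        ,  0.        ,  0.        ,  1.        ]])}
{'K': array([[364.89394187,   0.        , 319.42259964],
       [  0.        , 364.89394187, 242.93608949],
       [  0.        ,   0.        ,   1.        ]]), 'mount': array([[ 1.57226616e-04,  9.67094789e-01,  2.54416280e-01,
         6.78678059e-02],
      
[... 233 characters left out ...]
.00000000e+00]])}
{'time': 0.1, 'qpos': array([-1.44999940e+00,  3.42603096e-01,  1.52492261e+00, -1.22195337e-05,
        1.27538115e+00, -1.45978667e-01]), 'qvel': array([-0.00077452, -0.00133596, -0.00381147, -0.00036023,  0.00088604,
       -0.00058871]), 'joint_efforts': array([ 1.29172364e-03, -4.32004380e+01, -2.44694817e+01,  7.18781585e-02,
        5.26148966e-02, -3.65305823e-05]), 'tool_pos': array([ 0.13838675, -0.50606083,  0.22613999]), 'tool_rot': array([-3.14029073e+00, -1.79603099e-04,  2.66779043e-01]), 'contact_force': array([-0.13464301,  0.07096561, -0.38215899]), 'torque': array([ 0.01680556, -0.01145444,  0.01192523]), 'grip_force': 0.0, 'opening': 0.09161387050665866}
```

View pics/top0.png

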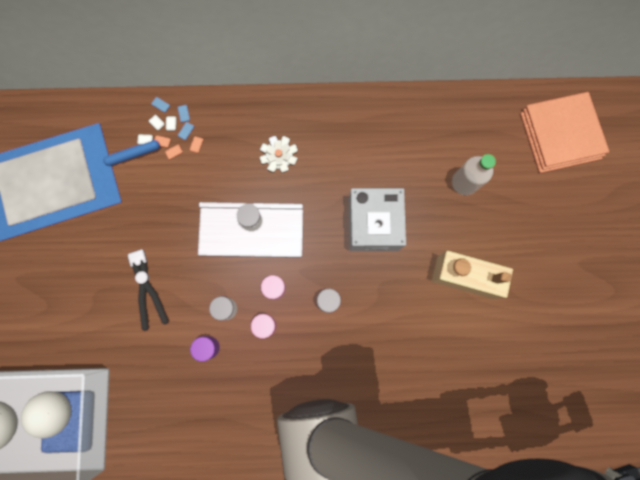

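View pics/scene0.png

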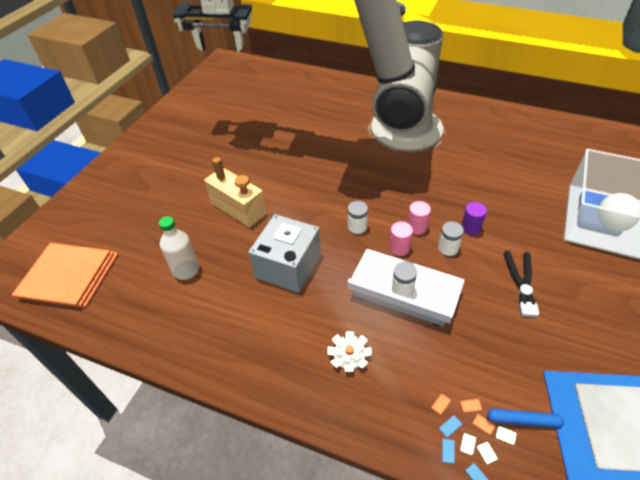

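The candidates for the jars in the top view:
- Grey-lidded (223,308): jar_c, left.
- Grey-lidded (329,300): jar_b, right.
- Pink look-alikes (273,287) and (263,326), purple look-alike (204,349): not wanted.
- Grey-lidded (249,216) on the deck: jar_a.

For the tool, the thin square handle at (505,277) is the stylus and the round knob at (461,267) is the burnisher. I'll check both choices in a crop.

```bash
python3 - <<'E'
from h import *
im=cv2.imread("pics/top0.png")
a=cv2.resize(im[190:365,185:345],None,fx=3.2,fy=3.2,interpolation=cv2.INTER_CUBIC)
b=cv2.resize(im[175:303,345:410],None,fx=3.2,fy=3.2,interpolation=cv2.INTER_CUBIC)
c=cv2.resize(im[240:303,430:520],None,fx=3.2,fy=3.2,interpolation=cv2.INTER_CUBIC)
o=np.zeros((560,800,3),np.uint8); o[:a.shape[0],:a.shape[1]]=a
b=b[:350];
o[:350,512:512+b.shape[1]]=b; o[355:355+c.shape[0],512:800]=c[:,:288]
cv2.imwrite("pics/crop1.png",o)
E
```

```text
(no output)
```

View pics/crop1.png

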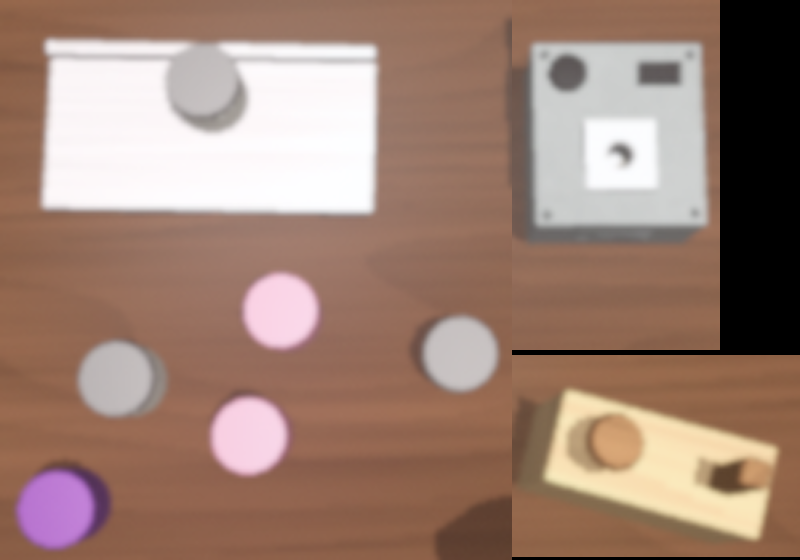

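The crop confirms the choices, with these positions in top-view pixels:
- Lids: jar_a (248.4,215), jar_c (221.3,308.4), jar_b (328.8,300.6).
- Plate centre: (379.1,223.1).
- Stylus top (square, leaning outward by perspective): (506.6,277.2).

Next I'll measure these properly.

```bash
python3 - <<'E'
from h import *
im=cv2.imread("pics/top0.png"); hsv=cv2.cvtColor(im,cv2.COLOR_BGR2HSV); H,S,V=cv2.split(hsv)
def blob(m,x,y,w,name,z,rect=False):
    y0,x0=int(y-w),int(x-w); mm=m[y0:y0+2*w,x0:x0+2*w].astype(np.uint8)
    cs,_=cv2.findContours(mm,cv2.RETR_EXTERNAL,cv2.CHAIN_APPROX_NONE); c=max(cs,key=cv2.contourArea)+np.array([x0,y0])
    r=cv2.minAreaRect(c); q=cv2.boxPoints(r) if rect else None
    (u,v),rr=cv2.minEnclosingCircle(c)
    P=onz("top",r[0][0],r[0][1],z); px=np.linalg.norm(onz("top",u+1,v,z)-onz("top",u,v,z))*1000
    print(name,"px",np.round(r[0],1),"P",np.round(P,4),"size mm",np.round(np.array(r[1])*px,1),"A-diam",round(2*px*np.sqrt(cv2.contourArea(c)/np.pi),1))
    if rect:
        W=np.array([onz("top",a,b,z) for a,b in q]); print("  corners",np.round(W[:,:2],4).tolist(),"mean",np.round(W.mean(0),4)); 
        for i in range(2): d=W[i+1]-W[i]; print("  edge",round(np.linalg.norm(d),4),"yaw",round(np.arctan2(d[1],d[0]),4))
grey=(S<40)&(V>110)
blob(grey,221.3,308.4,22,"jar_c",.066); blob(grey,328.8,300.6,22,"jar_b",.066)
lid=(V>120)&(V<215)&(S<40)
blob(lid,248.4,215,18,"jar_a",.111)
blob((V>225)&(S<40),379.1,223.1,14,"plate",.096,True)
blob((V>225)&(S<40),250,230,56,"deck",.05,True)
blob(((H>12)&(H<32)&(V>190)&(S>40)),476,274,44,"block",.08,True)
pk=(S>30)&((H>140)&(H<179))&(V>150); blob(pk,273,287,20,"pink1",.066); blob(pk,263,326,20,"pink2",.066)
blob((H>125)&(H<160)&(S>80),204,349,22,"purple",.066)
for n,u,v,z in (("sty",506.6,277.2,.14),("knob",461.5,267,.12),("sty_lo",497,278,.08)): print(n,onz("top",u,v,z))
print("scene chk", [np.round(proj("scene",onz("top",u,v,z)),0).tolist() for u,v,z in((221.3,308.4,.066),(328.8,300.6,.066),(506.6,277.2,.14),(379,223,.096))])
E
```

```text
jar_c px [222.5 307.5] P [0.4213 0.2148 0.066 ] size mm [47.3 51.5] A-diam 49.6
jar_b px [328.5 300. ] P [ 0.4309 -0.0043  0.066 ] size mm [45.6 47.7] A-diam 47.0
jar_a px [247.5 217. ] P [0.6012 0.1573 0.111 ] size mm [57.1 71.4] A-diam 53.2
plate px [379.  222.5] P [ 0.5861 -0.1128  0.096 ] size mm [43.6 45.7] A-diam 49.8
  corners [[0.6089, -0.091], [0.6077, -0.1368], [0.5634, -0.1345], [0.5646, -0.089]] mean [ 0.5861 -0.1128  0.096 ]
  edge 0.0458 yaw -1.5952
  edge 0.0444 yaw 3.0892
deck px [250.1 231.7] P [0.5817 0.1595 0.05  ] size mm [219.   98.8] A-diam 153.2
  corners [[0.5363, 0.2688], [0.6367, 0.2689], [0.6278, 0.0481], [0.5274, 0.0517]] mean [0.5821 0.1594 0.05  ]
  edge 0.1004 yaw 0.0005
  edge 0.2209 yaw -1.6112
block px [476.4 273.7] P [ 0.4763 -0.3118  0.08  ] size mm [146.1  61.8] A-diam 99.1
  corners [[0.4683, -0.2325], [0.5275, -0.2534], [0.4843, -0.3915], [0.4259, -0.3692]] mean [ 0.4765 -0.3116  0.08  ]
  edge 0.0628 yaw -0.3402
  edge 0.1446 yaw -1.8742
pink1 px [272. 287.] P [0.4608 0.1124 0.066 ] size mm [49.9 49.9] A-diam 49.8
pink2 px [263. 326.] P [0.3816 0.1316 0.066 ] size mm [49.2 49.2] A-diam 49.9
purple px [203.5 348. ] P [0.3409 0.2527 0.066 ] size mm [50.2 55.9] A-diam 52.6
sty [ 0.46285991 -0.35038635  0.14      ]
knob [ 0.48698967 -0.26981007  0.12      ]
sty_lo [ 0.46627308 -0.35365393  0.08      ]
scene chk [[452.0, 228.0], [357.0, 207.0], [216.0, 158.0], [286.0, 232.0]]
```

Emit:
move_arm:
  rows:
    - [32, 36, 0, 0.11, -1]
    - [32, 36, 0, 0.11, -1]
    - [32, 36, 0, 0.11, -1]
    - [32, 36, 0, 0.11, -1]
    - [32, 36, 0, 0.11, -1]
    - [32, 36, 0, 0.11, -1]
    - [16, 42, 0, 0.1, -1]
    - [16, 42, 0, 0.1, -1]
    - [16, 42, 0, 0.1, -1]
    - [16, 42, 0, 0.1, -1]
    - [16, 42, 0, 0.1, -1]
    - [16, 42, 0, 0.1, -1]
  newtons: 15

```text
time: 1.3
tool_pos: [0.4266, -0.0366, 0.2267]
tool_rot: [-3.142, 0.0, 1.531]
contact_force: [0.4, -0.4, 0.3]
opening: 0.0918
grip_force: 0.0
```

```bash
cat >> h.py <<'E'
from scipy.spatial.transform import Rotation as Ro
def wcam(st):
    c=vision.get_calibration("wrist"); T=np.eye(4); T[:3,:3]=Ro.from_euler("xyz",st["tool_rot"]).as_matrix(); T[:3,3]=st["tool_pos"]
    return T@np.array(c["mount"]), np.array(c["K"])
def wz(st,u,v,z):
    T,K=wcam(st); p=np.linalg.inv(K)@[u,v,1]; d=T[:3,:3]@[p[0],-p[1],-p[2]]; o=T[:3,3]; return o+d*(z-o[2])/d[2]
def wproj(st,P):
    T,K=wcam(st); T=np.linalg.inv(T); p=T[:3,:3]@np.array(P)+T[:3,3]; p=K@[p[0],-p[1],-p[2]]; return p[:2]/p[2]
def shot(fn):
    st=monitor.observe(); im=vision.read_camera("wrist"); cv2.imwrite("pics/"+fn,im[:,:,::-1]); return st,im[:,:,::-1].copy()
E
python3 - <<'E'
from h import *
st,im=shot("w1.png"); print(st["tool_pos"]); print(wproj(st,[.431,-.0043,.066]))
E
```

```text
[ 0.42658775 -0.03656966  0.22665448]
[323.25761337 188.8942076 ]
```

View pics/w1.png

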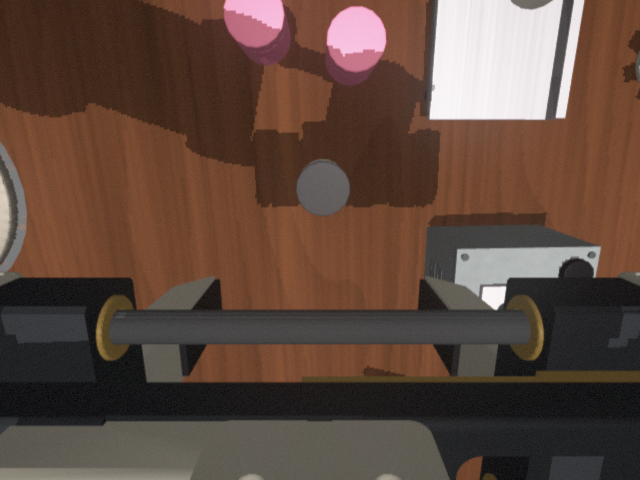

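The wrist view shows jar_b's lid at (323,188). The top-view estimate predicted (323,189), so the two agree. Descending to grasp.

Emit:
move_arm:
  rows:
    - [4, 32, 0, 0, -1]
    - [0, 0, -40, 0, -1]
    - [0, 0, -40, 0, -1]
    - [0, 0, -40, 0, -1]
    - [0, 0, -40, 0, -1]
    - [0, 0, -25, 0, -1]
    - [0, 0, -16, 0, -1]
    - [0, 0, 0, 0, -1]
    - [0, 0, 0, 0, 1]
    - [0, 0, 0, 0, 1]
    - [0, 0, 0, 0, 1]
    - [0, 0, 0, 0, 1]
  newtons: 20

```text
time: 2.55
tool_pos: [0.4309, -0.0065, 0.0265]
tool_rot: [3.14, 0.0, 1.527]
contact_force: [0.4, -0.2, 0.8]
opening: 0.0642
grip_force: 0.0
```

Emit:
move_arm:
  rows:
    - [0, 0, 0, 0, 1]
    - [0, 0, 0, 0, 1]
    - [0, 0, 0, 0, 1]
    - [0, 0, 0, 0, 1]

```text
time: 2.95
tool_pos: [0.4305, -0.0065, 0.026]
tool_rot: [3.141, 0.0, 1.527]
contact_force: [-0.6, 0.8, 4.6]
opening: 0.0476
grip_force: 20.0
```

Emit:
move_arm:
  rows:
    - [0, 0, 30, 0, 1]
    - [0, 0, 40, 0, 1]
    - [5, 0, 40, 0, 1]
    - [30, 5, 40, 0, 1]
    - [40, 10, 20, 0, 1]
    - [40, 10, 0, 0, 1]
    - [35, 0, 0, 0, 1]
    - [0, 0, 0, 0, 1]
    - [0, 0, 0, 0, 1]

```text
time: 3.85
tool_pos: [0.5796, 0.0186, 0.194]
tool_rot: [-3.138, -0.0, 1.527]
contact_force: [-0.8, -0.6, -2.1]
opening: 0.0481
grip_force: 20.0
```

```bash
python3 - <<'E'
from h import *
st,im=shot("w2.png"); print(st["tool_pos"],st["tool_rot"],st["opening"]); print(wproj(st,[.605,.1555,.111]),wproj(st,[.582,.159,.045]))
E
```

```text
[0.57957946 0.0186199  0.19400963] [-3.13839475e+00 -9.10945399e-05  1.52696698e+00] 0.048061413993873814
[352.94879923  24.34933578] [315.45350087  48.85122606]
```

View pics/w2.png

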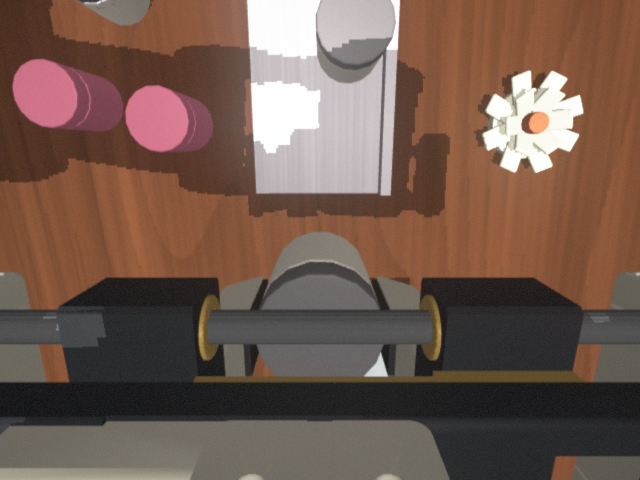

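The wrist view shows jar_a's lid centred near (356,26), the rail's inner line from (384,55) to (380,194), and the near deck edge from (256,194) to (391,195). The held jar is at the bottom centre.

```bash
python3 - <<'E'
from h import *
st=monitor.observe()
a=wz(st,356,26,.111); print("a",a, "diam",np.linalg.norm(wz(st,395,26,.111)-wz(st,317,26,.111)))
print("a top",onz("top",248.4,215,.111))
r1,r2=wz(st,384,55,.06),wz(st,380,194,.06); print("rail top inner",r1,r2,"yaw",np.arctan2(r1[1]-r2[1],r1[0]-r2[0])-np.pi/2)
print("front corner",wz(st,256,194,.045),"rear",wz(st,391,195,.06))
f=wz(st,252,100,.045);print("front edge",f)
yw=-.04
for s in (-1,1):
  d=np.array([-np.sin(yw),np.cos(yw),0])*.057*s; print(s,a+d)
E
```

```text
a [0.6063488  0.15463518 0.111     ] diam 0.046266120115734735
a top [0.60533341 0.1554382  0.111     ]
rail top inner [0.63147364 0.1492023  0.06      ] [0.62837595 0.04772427 0.06      ] yaw -0.030516250355675067
front corner [0.5262406  0.05029678 0.045     ] rear [0.63718637 0.04654021 0.06      ]
front edge [0.52960444 0.12459083 0.045     ]
-1 [0.60406941 0.09768078 0.111     ]
1 [0.6086282  0.21158959 0.111     ]
```

Emit:
move_arm:
  rows:
    - [11, 38, 0, 0, 1]
    - [10, 39, 0, 0, 1]
    - [0, 0, -30, 0, 1]
    - [0, 0, -40, 0, 1]
    - [0, 0, -30, 0, 1]
    - [0, 0, -15, 0, 1]
    - [0, 0, -5, 0, 1]
    - [0, 0, 0, 0, 1]
    - [0, 0, 0, 0, 1]

```text
time: 4.8
tool_pos: [0.6017, 0.0954, 0.0769]
tool_rot: [3.14, -0.0, 1.527]
contact_force: [0.0, 0.1, -2.2]
opening: 0.0474
grip_force: 20.0
```

Emit:
move_arm:
  rows:
    - [0, 0, -3, 0, 1]
    - [0, 0, -2, 0, 1]
    - [0, 0, 0, 0, 1]
    - [0, 0, 0, 0, 1]

```text
time: 5.2
tool_pos: [0.6016, 0.0955, 0.071]
tool_rot: [3.141, -0.0, 1.527]
contact_force: [0.5, -0.3, 0.2]
opening: 0.0475
grip_force: 20.0
```

Touching down. Next I release and rise, then measure.

Emit:
move_arm:
  rows:
    - [0, 0, 0, 0, -1]
    - [0, 0, 0, 0, -1]
    - [0, 0, 0, 0, -1]
    - [0, 0, 0, 0, -1]
    - [0, 0, 0, 0, -1]
    - [0, 0, 0, 0, -1]
    - [0, 0, 25, 0, -1]
    - [0, 0, 40, 0, -1]
    - [-10, 0, 45, 0, -1]
    - [-40, 10, 20, 0, -1]
    - [-45, 20, 0, 0, -1]
    - [-45, 20, 0, 0, -1]

```text
time: 6.4
tool_pos: [0.4601, 0.1458, 0.2013]
tool_rot: [3.14, -0.001, 1.526]
contact_force: [0.4, 0.8, 0.1]
opening: 0.0919
grip_force: 0.0
```

```bash
python3 - <<'E'
from h import *
st,im=shot("w3.png"); print(st["tool_pos"],wproj(st,[.4213,.2148,.066]))
t=vision.read_camera("top")[:,:,::-1]
o=np.hstack([cv2.resize(im,(400,300)),cv2.resize(t[185:365,185:345],(267,300),interpolation=cv2.INTER_CUBIC)]); cv2.imwrite("pics/v4.png",o)
E
```

```text
[0.46008865 0.14577099 0.20126844] [265.62277135 147.74445655]
```

View pics/v4.png

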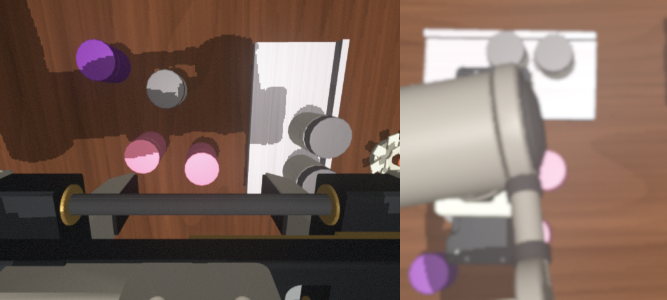

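jar_c's lid is at about (264,144) in the full wrist frame, against a prediction of (266,148). jar_b stands upright beside jar_a. Going for jar_c with a turn that keeps the fingers clear of the purple and pink jars.

Emit:
move_arm:
  rows:
    - [-20, 36, 0, 0.12, -1]
    - [-19, 35, 0, 0.12, -1]
    - [0, 0, -20, 0.1, -1]
    - [0, 0, -40, 0, -1]
    - [0, 0, -40, 0, -1]
    - [0, 0, -40, 0, -1]
    - [0, 0, -25, 0, -1]
    - [0, 0, -10, 0, -1]
    - [0, 0, 0, 0, -1]
    - [0, 0, 0, 0, 1]
    - [0, 0, 0, 0, 1]
    - [0, 0, 0, 0, 1]

```text
time: 7.7
tool_pos: [0.4231, 0.2168, 0.0268]
tool_rot: [3.139, -0.0, 1.867]
contact_force: [-0.8, 0.3, 0.7]
opening: 0.0726
grip_force: 0.0
```

Emit:
move_arm:
  rows:
    - [0, 0, 0, 0, 1]
    - [0, 0, 0, 0, 1]
    - [0, 0, 0, 0, 1]
    - [0, 0, 0, 0, 1]
    - [0, 0, 0, 0, 1]

```text
time: 8.2
tool_pos: [0.4222, 0.2165, 0.0257]
tool_rot: [3.142, 0.0, 1.867]
contact_force: [-1.0, 0.5, 3.7]
opening: 0.0475
grip_force: 20.0
```

Emit:
move_arm:
  rows:
    - [0, 0, 30, 0, 1]
    - [0, 0, 40, 0, 1]
    - [0, 0, 45, 0, 1]
    - [20, 0, 35, -0.1, 1]
    - [40, -1, 0, -0.12, 1]
    - [42, -1, 0, -0.12, 1]
    - [42, -1, 0, 0, 1]
    - [39, -2, 0, 0, 1]
    - [0, 0, 0, 0, 1]
    - [0, 0, 0, 0, 1]

```text
time: 9.2
tool_pos: [0.6049, 0.2111, 0.1737]
tool_rot: [-3.139, 0.001, 1.526]
contact_force: [0.3, -0.6, -2.4]
opening: 0.0479
grip_force: 20.0
```

```bash
python3 - <<'E'
from h import *
st=monitor.observe(); print(st["tool_pos"],st["tool_rot"])
s=vision.read_camera("scene")[:,:,::-1]; w=shot("w5.png")[1]
o=np.hstack([cv2.resize(s[130:330,310:510],(400,400),interpolation=cv2.INTER_CUBIC),cv2.resize(w,(400,300))[:, :].repeat(1,0) if 0 else cv2.copyMakeBorder(cv2.resize(w,(400,300)),0,100,0,0,cv2.BORDER_CONSTANT)])
cv2.imwrite("pics/v5.png",o)
E
```

```text
[0.6048895  0.21113204 0.17372423] [-3.13856620e+00  6.89880714e-04  1.52604602e+00]
```

View pics/v5.png

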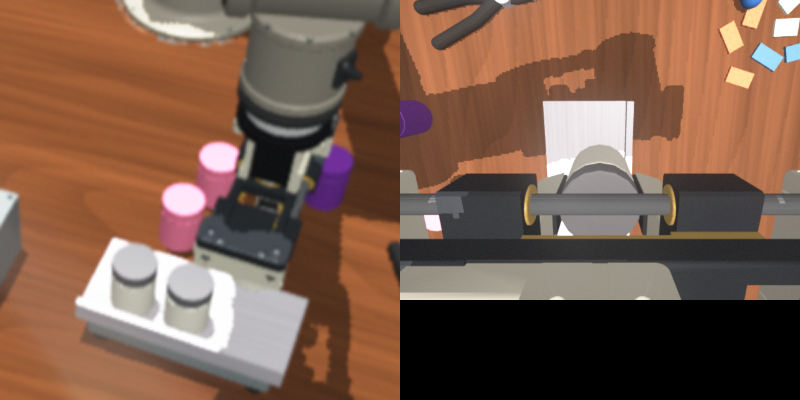

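The scene crop shows jar_b and jar_a upright with a small gap and the look-alikes untouched. In the wrist view the held jar_c is over the free left part of the deck. Lowering it.

Emit:
move_arm:
  rows:
    - [0, 0, -30, 0, 1]
    - [0, 0, -35, 0, 1]
    - [0, 0, -25, 0, 1]
    - [0, 0, -8, 0, 1]
    - [0, 0, 0, 0, 1]
    - [0, 0, -3, 0, 1]
    - [0, 0, -1, 0, 1]
    - [0, 0, 0, 0, 1]
    - [0, 0, 0, 0, 1]

```text
time: 10.2
tool_pos: [0.6056, 0.2116, 0.0743]
tool_rot: [3.14, -0.0, 1.527]
contact_force: [-0.4, 0.2, -1.8]
opening: 0.0476
grip_force: 20.0
```

Emit:
move_arm:
  rows:
    - [0, 0, -2, 0, 1]
    - [0, 0, -1, 0, 1]
    - [0, 0, -1, 0, 1]
    - [0, 0, 0, 0, 1]
    - [0, 0, 0, 0, 1]

```text
time: 10.7
tool_pos: [0.6054, 0.2115, 0.0708]
tool_rot: [3.141, -0.0, 1.527]
contact_force: [-1.9, -0.6, 5.7]
opening: 0.0477
grip_force: 20.0
```

Emit:
move_arm:
  rows:
    - [0, 0, 0, 0, -1]
    - [0, 0, 0, 0, -1]
    - [0, 0, 0, 0, -1]
    - [0, 0, 0, 0, -1]
    - [0, 0, 0, 0, -1]
    - [0, 0, 0, 0, -1]
    - [0, 0, 0, 0, -1]
    - [0, 0, 25, 0, -1]
    - [0, 0, 40, 0, -1]
    - [0, 0, 45, 0, -1]
    - [0, -30, 40, 0, -1]
    - [-5, -45, 10, 0, -1]

```text
time: 11.9
tool_pos: [0.6024, 0.1379, 0.2349]
tool_rot: [3.132, -0.002, 1.53]
contact_force: [1.3, -1.3, -0.5]
opening: 0.0914
grip_force: 0.0
```

Emit:
move_arm:
  rows:
    - [-5, -45, 0, -0.05, -1]
    - [-5, -45, 0, -0.05, -1]
    - [-5, -45, 0, -0.05, -1]
    - [-5, -45, 0, -0.05, -1]
    - [-5, -45, 0, -0.06, -1]
    - [0, -45, 0, 0, -1]
    - [0, -30, 0, 0, -1]
    - [0, 0, 0, 0, -1]
    - [0, 0, 0, 0, -1]

```text
time: 12.8
tool_pos: [0.5751, -0.1637, 0.2293]
tool_rot: [-3.141, -0.001, 1.265]
contact_force: [0.7, 0.0, 0.8]
opening: 0.0916
grip_force: 0.0
```

```bash
python3 - <<'E'
from h import *
st,w=shot("w6.png"); print(st["tool_pos"],st["tool_rot"]); print("hole pred",wproj(st,[.5861,-.1128,.096]))
t=vision.read_camera("top")[:,:,::-1]; cv2.imwrite("pics/top6.png",t)
o=np.hstack([cv2.resize(w,(400,300)),cv2.resize(t[190:265,190:310],(400,250),interpolation=cv2.INTER_CUBIC)[:300] if 0 else cv2.copyMakeBorder(cv2.resize(t[190:265,190:310],(400,250),interpolation=cv2.INTER_CUBIC),0,50,0,0,cv2.BORDER_CONSTANT)])
cv2.imwrite("pics/v6.png",o)
E
```

```text
[ 0.57510463 -0.16373432  0.2293429 ] [-3.14123545e+00 -5.38593175e-04  1.26523033e+00]
hole pred [313.41125525 167.8697515 ]
```

View pics/v6.png

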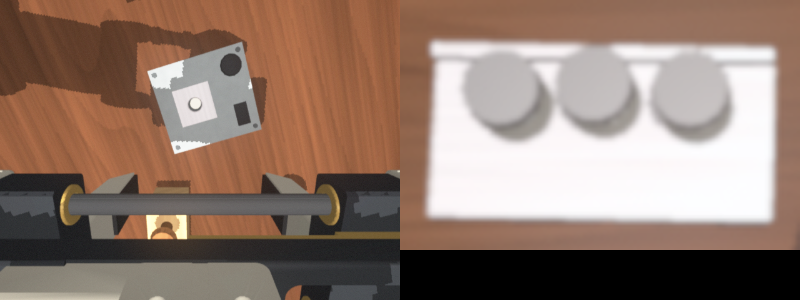

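The three jars stand in an even row against the rail (crop centres at about x = 501, 596 and 691, so roughly 57 mm spacing). In the wrist view the hole is at about (312,166). I'll measure it precisely now.

```bash
python3 - <<'E'
from h import *
st=monitor.observe(); w=cv2.imread("pics/w6.png")
g=cv2.cvtColor(w,cv2.COLOR_BGR2GRAY); c=g[120:215,262:362]; big=cv2.resize(c,None,fx=6,fy=6,interpolation=cv2.INTER_CUBIC)
cv2.imwrite("pics/hole.png",big)
E
```

```text
(no output)
```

View pics/hole.png

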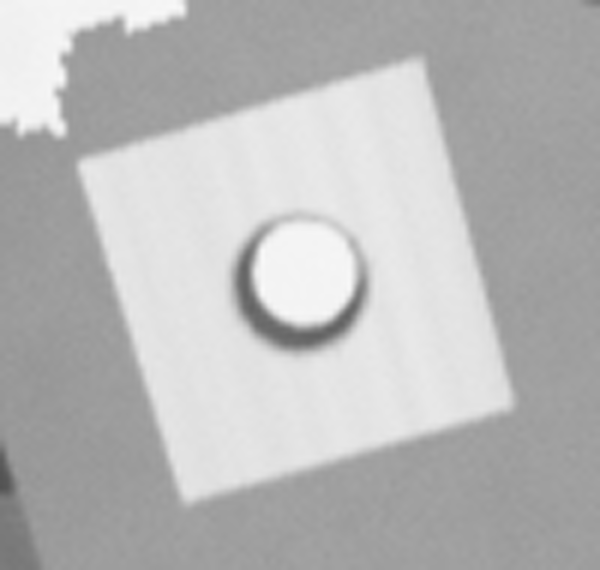

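The hole mouth spans 235–367 by 212–350 in the crop, which is pixel (311.8,166.5) in the frame. The plate's corners have the same centre, (301,282) in the crop. Next I move over to view the stylus from the same orientation.

```bash
python3 - <<'E'
from h import *
st=monitor.observe(); print(wz(st,311.8,166.5,.096),wz(st,312.3,165,.06))
E
```

```text
[ 0.58530004 -0.10996814  0.096     ] [ 0.58484489 -0.11034532  0.06      ]
```

Emit:
move_arm:
  rows:
    - [-10, -30, 10, 0, -1]
    - [-15, -40, 10, 0, -1]
    - [-20, -40, 10, 0, -1]
    - [-20, -40, 5, 0, -1]
    - [-25, -40, 0, 0, -1]
    - [-30, -35, 0, 0, -1]
    - [-10, -10, 0, 0, -1]
    - [0, 0, 0, 0, -1]
    - [0, 0, 0, 0, -1]

```text
time: 13.8
tool_pos: [0.4464, -0.397, 0.2647]
tool_rot: [3.141, -0.001, 1.268]
contact_force: [0.3, 0.7, 0.3]
opening: 0.0917
grip_force: 0.0
```

```bash
python3 - <<'E'
from h import *
st,w=shot("w7.png"); print(st["tool_pos"],st["tool_rot"])
p=wproj(st,[.4635,-.350,.14]);q=wproj(st,[.4645,-.35,.08]); print("pred top, foot",p,q)
u,v=int(p[0]),int(p[1]); x0,y0=max(u-75,0),max(v-70,0); print(x0,y0)
cv2.imwrite("pics/sty.png",cv2.resize(w[y0:y0+140,x0:x0+150],None,fx=4,fy=4,interpolation=cv2.INTER_CUBIC))
E
```

```text
[ 0.44638129 -0.39695884  0.26467727] [ 3.14107756e+00 -7.78704892e-04  1.26809104e+00]
pred top, foot [322.48765982 171.13823914] [323.00685551 166.73068441]
247 101
```

View pics/sty.png

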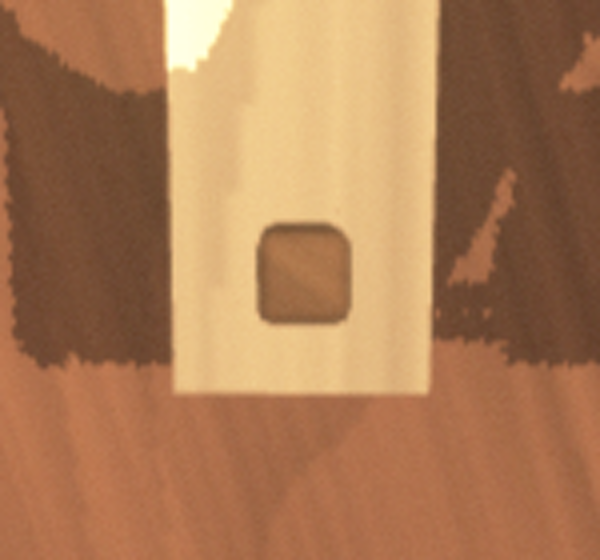

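This is the square stylus handle, its top face centred at crop (304,278), or frame (322.6,170.1), against a prediction of (322.5,171.1). It is square to the gripper.

```bash
python3 - <<'E'
from h import *
st=monitor.observe(); print(st["tool_pos"]); s=wz(st,322.6,170.1,.14); print(s)
for v,z in((199.5,.08),): print("block near edge mid",wz(st,247+301/4,v,z))
print("size",np.linalg.norm(wz(st,334.4,170,.14)-wz(st,310.9,170,.14)))
# block left/right edges at row of handle
print("block mid",wz(st,247+(171+432)/8-.4,168,.08))
E
```

```text
[ 0.44664987 -0.3967271   0.26471579]
[ 0.46403355 -0.34906047  0.14      ]
block near edge mid [ 0.45510775 -0.37853868  0.08      ]
size 0.01793300495250159
block mid [ 0.46347239 -0.35060481  0.08      ]
```

Emit:
move_arm:
  rows:
    - [9, 24, 0, 0, -1]
    - [8, 23, 0, 0, -1]
    - [0, 0, -35, 0, -1]
    - [0, 0, -40, 0, -1]
    - [0, 0, -40, 0, -1]
    - [0, 0, -30, 0, -1]
    - [0, 0, -20, 0, -1]
    - [0, 0, -8, 0, -1]
    - [0, 0, 0, 0, -1]
    - [0, 0, 0, 0, -1]

```text
time: 14.85
tool_pos: [0.4634, -0.3513, 0.0927]
tool_rot: [3.14, 0.001, 1.268]
contact_force: [-0.4, -0.1, -0.2]
opening: 0.0918
grip_force: 0.0
```

Emit:
move_arm:
  rows:
    - [0, 1, -1, 0, 1]
    - [0, 0, 0, 0, 1]
    - [0, 0, 0, 0, 1]
    - [0, 0, 0, 0, 1]
    - [0, 0, 0, 0, 1]
    - [0, 0, 0, 0, 1]
    - [0, 0, 0, 0, 1]
    - [0, 0, 0, 0, 1]
    - [0, 0, 0, 0, 1]
    - [0, 0, 0, 0, 1]
    - [0, 0, 0, 0, 1]
    - [0, 0, 0, 0, 1]
  newtons: 40

```text
time: 16.05
tool_pos: [0.4623, -0.3504, 0.0905]
tool_rot: [-3.142, -0.0, 1.267]
contact_force: [0.2, 0.8, -1.2]
opening: 0.0182
grip_force: 40.0
```

Emit:
move_arm:
  rows:
    - [0, 0, 15, 0, 1]
    - [0, 0, 30, 0, 1]
    - [0, 0, 40, 0, 1]
    - [0, 0, 40, 0, 1]
    - [0, 0, 35, 0, 1]
    - [0, 0, 0, 0, 1]
    - [20, 40, 0, 0, 1]
    - [20, 40, 0, 0, 1]
    - [20, 40, 0, 0, 1]
    - [21, 40, 0, 0, 1]
    - [21, 40, 0, 0, 1]
    - [20, 38, 0, 0, 1]

```text
time: 17.25
tool_pos: [0.5846, -0.1105, 0.2496]
tool_rot: [-3.14, -0.0, 1.267]
contact_force: [0.5, -0.6, 0.0]
opening: 0.0177
grip_force: 40.0
```

Emit:
move_arm:
  rows:
    - [0, 0, -15, 0, 1]
    - [0, 0, -15, 0, 1]
    - [0, 0, -15, 0, 1]
    - [0, 0, 0, 0, 1]
    - [0, 0, 0, 0, 1]
    - [0, 0, 0, 0, 1]

```text
time: 17.85
tool_pos: [0.5846, -0.1127, 0.2062]
tool_rot: [3.14, 0.0, 1.267]
contact_force: [-0.4, 0.0, -1.1]
opening: 0.018
grip_force: 40.0
```

```bash
python3 - <<'E'
from h import *
st,w=shot("w8.png"); print({k:np.round(st[k],4) for k in("tool_pos","tool_rot","contact_force","opening","grip_force")})
# plate corners in the wrist view
p=wproj(st,[.5855,-.111,.096]); print(p)
s=vision.read_camera("scene")[:,:,::-1]; cv2.imwrite("pics/s8.png",s)
# numeric: rod columns in the scene view just above the plate
for z in (.115,.125):
    u,v=proj("scene",[.5855,-.111,z]); r=cv2.cvtColor(s,cv2.COLOR_BGR2GRAY)[int(round(v)),int(u)-14:int(u)+15]; print(z,round(u,1),round(v,1),int(u)-14,r.tolist())
E
```

```text
{'tool_pos': array([ 0.5846, -0.1127,  0.2062]), 'tool_rot': array([3.1403e+00, 1.0000e-04, 1.2666e+00]), 'contact_force': array([-0.3971,  0.0078, -1.1411]), 'opening': np.float64(0.018), 'grip_force': np.float64(39.9976)}
[319.73606752 236.61172607]
0.115 286.0 226.2 271 [237, 237, 237, 237, 237, 236, 236, 239, 247, 253, 255, 255, 255, 254, 253, 252, 253, 254, 251, 245, 229, 215, 210, 195, 184, 180, 185, 166, 148]
0.125 285.5 222.9 271 [236, 237, 237, 236, 236, 236, 236, 236, 236, 238, 246, 253, 251, 228, 170, 146, 168, 220, 232, 233, 231, 229, 228, 228, 229, 229, 230, 226, 213]
```

The rod shows up in the scene image at column 286 (predicted 285.5), so it is aligned over the hole. Descending slowly.

Emit:
move_arm:
  rows:
    - [0.5, 0.5, -5, 0, 1]
    - [0, 0, -8, 0, 1]
    - [0, 0, -8, 0, 1]
    - [0, 0, -8, 0, 1]
    - [0, 0, -8, 0, 1]
    - [0, 0, 0, 0, 1]
    - [0, 0, 0, 0, 1]

```text
time: 18.65
tool_pos: [0.5848, -0.112, 0.1683]
tool_rot: [-3.141, 0.0, 1.267]
contact_force: [0.2, 0.5, 0.2]
opening: 0.0177
grip_force: 40.0
```

Emit:
move_arm:
  rows:
    - [0, 0, -6, 0, 1]
    - [0, 0, -6, 0, 1]
    - [0, 0, -6, 0, 1]
    - [0, 0, -4, 0, 1]
    - [0, 0, -2, 0, 1]
    - [0, 0, -2, 0, 1]
    - [0, 0, 0, 0, 1]
    - [0, 0, 0, 0, 1]
    - [0, 0, 0, 0, 1]

```text
time: 19.55
tool_pos: [0.5848, -0.112, 0.1428]
tool_rot: [3.141, 0.0, 1.267]
contact_force: [-1.8, 1.2, 1.3]
opening: 0.0177
grip_force: 40.0
```

Emit:
move_arm:
  rows:
    - [0, 0, -1, 0, 1]
    - [0, 0, -1, 0, 1]
    - [0, 0, -1, 0, 1]
    - [0, 0, 0, 0, 1]
    - [0, 0, 0, 0, 1]
    - [0, 0, 0, 0, 1]

```text
time: 20.15
tool_pos: [0.5849, -0.112, 0.1397]
tool_rot: [3.141, 0.0, 1.267]
contact_force: [-1.0, 0.1, 4.0]
opening: 0.0181
grip_force: 40.0
```

Emit:
move_arm:
  rows:
    - [0, 0, -0.5, 0, 1]
    - [0, 0, -0.5, 0, 1]
    - [0, 0, 0, 0, 1]
    - [0, 0, 0, 0, 1]
    - [0, 0, 0, 0, 1]

```text
time: 20.65
tool_pos: [0.585, -0.112, 0.1392]
tool_rot: [3.141, 0.0, 1.267]
contact_force: [-1.5, 0.7, 7.2]
opening: 0.0181
grip_force: 40.0
```

Emit:
move_arm:
  rows:
    - [0, 0, -0.5, 0, 1]
    - [0, 0, 0, 0, 1]
    - [0, 0, 0, 0, 1]
    - [0, 0, 0, 0, 1]
    - [0, 0, 0, 0, 1]
    - [0, 0, 0, 0, 1]

```text
time: 21.25
tool_pos: [0.585, -0.112, 0.1391]
tool_rot: [3.14, 0.0, 1.267]
contact_force: [-2.4, 1.2, 10.2]
opening: 0.0175
grip_force: 40.0
```

The button is on its stop: the force rises while the tool no longer sinks.

```bash
python3 -c "
from cell import workorder
print(workorder.hand_in())"
```

```text
the job is handed in; nothing more can be done
None
```

The job is handed in, but no verdict came back: the three jars stand in a row against the back rail about 57 mm apart centre to centre (roughly 9 mm gaps), and the gripped stylus holds the run button on its stop at about 10 N.

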